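Turn the door's turn-buttons across its panel

ROBOT

A 7-joint arm with a two-finger parallel gripper is mounted at the origin on the work surface. World frame = base frame: x ahead of the robot, y to its left, z up, the work surface at z = 0. Lengths are in mm, angles in rad, forces in N, time in s.
With the tool pointing down it reaches from about 400 to 750 mm from the base axis. Payload 19.5 kg.
Tool frame: the origin (TCP) lies on the centre line of the jaws, within the pads' length; the fingertips stand 14 mm ahead of it and the grasp point (between the pads) lies 5 mm behind it (robot.tips_ahead is the distance from the TCP to the fingertips, in mm); z points along the fingers, y is the line along which they close (so a half turn about z gives the same grasp; the last joint's range is limited). The gripper opens to 85 mm and grips with 20 to 120 N. Pads are 22 mm wide; open, the fingers measure 114 mm over their backs; the gripper's body (76 mm by 85 mm) begins 54 mm behind the grasp point. The pads swing forward as they close: fully open they stand 13 mm farther back than shut.
Start: joints at [-0.042, 0.707, -0.028, 1.485, 0.022, 0.951, -0.075], TCP at [574.975, 0.003, 245.268] pointing down, gripper open.
Joint ranges: [-2.71, 2.71], [-0.32, 2.16], [-1.57, 1.52], [0, 2.45], [-1.46, 4.6], [0, 2.02], [-2.83, 2.83]. Speed limits (rad/s): [1.89, 1.89, 2.57, 2.57, 3.01, 3.01, 3.01].

INTERFACE

Orientations are given as a unit quaternion [x, y, z, w].
In Python, from rig import robot gives the robot as it stands.
- The arm moves only by the tool drive_tool, never from a script. Its argument "deltas" is a list of rows, each a list of 5 numbers: the shift along the tool's x, y, z in m, then the turn about the tool's z in degrees, then the finger opening in m, from 0 to 0.0854. A call has 1 to 20 rows; each row is the pose to reach, as a shift and turn from the pose commanded when the call began, along the tool's axes at that moment; what a row does not reach only later rows make up. A row lasts 1/8 s, in which the tool goes at most 62.5 mm and 10.7 degrees, less where a joint would pass 70% of its speed; a pose out of reach is approached as far as the arm can. A call with a gripper value outside its range is refused whole. The fingers move at their own pace and stop on an object; "newtons" is the grip in N (left out, the last holds). Time passes only in rows, so rows that repeat a pose let the fingers close. It gives the time, the measured TCP pose, the force and the opening at its end, in the units of the state.
- robot.read_state(): the state, without advancing time (a new reading comes with each control period).
- robot.camera(name): name is "scene" or "side" or "wrist"; returns (picture, depth): 480x640x3 uint8, red, green, blue; 480x640 float32, mm along the optical axis (not along the pixel's ray), 0 where there is no reading.
- robot.camera_info(name): a dict with "K" (3x3 intrinsics, pixels), "origin" and "orientation" of the camera in the world; the wrist camera has in their place "mount" (4x4, takes a point from camera to tool coordinates, whose origin is the TCP and whose axes are the flange's). Camera axes: x right, y down, z forward; pixel columns grow to the right and rows downward; lengths in mm; the calibration is good to about 2 mm. A picture is of the moment at which its call begins: read the wrist's pose just before it. camera_info takes no time and is no camera call.
- robot.finish_job(): hands the job in, once; it reports no verdict.
Trained networks look in the newest picture that a camera, given by its name, has taken for a name from the list of things; names that differ only in an ending like _2 or _b are one class to them, and where a whole thing is asked for, a point or a joint stands for the part that bears it (a point fixed in the world has none). Each returns a list of dicts, best first, with "conf" (0 to 1); they miss things now and then, are a little off and sometimes report something else, mostly with a low value. They report only what shows in the picture. A call takes as long as a camera call.
- robot.look_for(thing, camera): "box" ([left, top, width, height] in pixels, round what is visible of it).
The state is a dict: "clock": time; "joints": joint angles; "joint_vel": joint speeds; "joint_efforts": joint torques, N m; "eef_pos": TCP position; "eef_rot": TCP orientation; "ft_force": force on the tool from outside, world axes, zero at the start; "moment": the same for the moment, N m; "grip_width": opening from 0.0 (shut) to 1.0 (fully open).
Only numpy, scipy, OpenCV 4.12 (cv2) and the standard library are available. Lean on these libraries where they do the work, as an engineer would, in place of code of your own. Each camera call takes 0.05 s, during which the arm holds its last target. There are 200 camera calls.

TASK

The white panel lies loose in the back of the cabinet door, and two of the four wooden turn-buttons on the frame do not yet hold it. With one fingertip gently push the arm of each of those two round until it points inwards, square across the panel's edge like the other two. Pick nothing up, and leave the panel, the two buttons that already hold it, and the things lying about where they are.

Things in the scene. Friction and masses are not known exactly. Their poses are not given: they have to be found in the camera images.
- door: grey painted cabinet door, 300 x 300 mm, 22 mm thick, lying back upwards and held fast on the bench between four dowel stops (18 mm high). Origin: centre of its underside, on the bench. Its 50 mm wide frame surrounds the panel; the two frame members that carry the turn-buttons run along its own x axis at y = +125 mm (buttons 1 and 2) and y = -125 mm (buttons 3 and 4)
- panel: white-primed flat panel, 194 x 194 x 12 mm, lying loose in the door's rebate, its top 2 mm below the frame's. Origin: centre of its underside
- button_1 (a joint): angle of a wooden turn-button on the door's +y frame member about its upright screw, growing anticlockwise seen from above. At 0, and again at 6.28, its arm points along the door's own -y, square across the panel's edge; no stop there. It turns from -0.8 to 7.1 and stays where it is left; turning it takes about 0.07 N m (1.5 N at 45 mm from the screw)
- button_1_pivot (a point): point on the screw's axis of button_1, level with the arm's top (38 mm above the bench). The arm is a brown wooden bar 22 mm wide and 14 mm thick, its underside 2 mm and its top 16 mm above the door's frame; the end with the screw is round, the other square
- button_1_tip (a point): middle of the square free end of button_1's arm, 65 mm from the screw, level with the arm's top
- button_2 (a joint): angle of a wooden turn-button on the door's +y frame member about its upright screw, growing anticlockwise seen from above. At 0, and again at 6.28, its arm points along the door's own -y, square across the panel's edge; no stop there. It turns from -0.8 to 7.1 and stays where it is left; turning it takes about 0.07 N m (1.5 N at 45 mm from the screw)
- button_2_pivot (a point): point on the screw's axis of button_2, level with the arm's top (38 mm above the bench). The arm is a brown wooden bar 22 mm wide and 14 mm thick, its underside 2 mm and its top 16 mm above the door's frame; the end with the screw is round, the other square
- button_2_tip (a point): middle of the square free end of button_2's arm, 65 mm from the screw, level with the arm's top
- button_3 (a joint): angle of a wooden turn-button on the door's -y frame member about its upright screw, growing anticlockwise seen from above. At 0, and again at 6.28, its arm points along the door's own +y, square across the panel's edge; no stop there. It turns from -0.8 to 7.1 and stays where it is left; turning it takes about 0.07 N m (1.5 N at 45 mm from the screw)
- button_3_pivot (a point): point on the screw's axis of button_3, level with the arm's top (38 mm above the bench). The arm is a brown wooden bar 22 mm wide and 14 mm thick, its underside 2 mm and its top 16 mm above the door's frame; the end with the screw is round, the other square
- button_3_tip (a point): middle of the square free end of button_3's arm, 65 mm from the screw, level with the arm's top
- button_4 (a joint): angle of a wooden turn-button on the door's -y frame member about its upright screw, growing anticlockwise seen from above. At 0, and again at 6.28, its arm points along the door's own +y, square across the panel's edge; no stop there. It turns from -0.8 to 7.1 and stays where it is left; turning it takes about 0.07 N m (1.5 N at 45 mm from the screw)
- button_4_pivot (a point): point on the screw's axis of button_4, level with the arm's top (38 mm above the bench). The arm is a brown wooden bar 22 mm wide and 14 mm thick, its underside 2 mm and its top 16 mm above the door's frame; the end with the screw is round, the other square
- button_4_tip (a point): middle of the square free end of button_4's arm, 65 mm from the screw, level with the arm's top
- sanding_block: cork sanding block, 100 x 55 mm, 30 mm high, lying on the panel's middle. Origin: centre of its underside
- filler_tin: round tin, 52 mm across and 55 mm high, standing on the panel's middle. Origin: centre of its underside
- screwdriver: screwdriver lying on the bench
- tape_roll: paper tape roll lying flat, 90 mm across, 24 mm high. Origin: centre of its underside
- mug: white mug, 80 mm across, 90 mm high. Origin: centre of its underside
- screw_tray: grey two-part tray, 120 x 90 x 35 mm. Origin: centre of its underside

How it is judged (in metres and radians):
At the end, for the whole second after the job is handed in: all four turn-buttons are at rest within 0.25 rad of square across the panel's edge (joint near 0 or near 6.28), and the panel is within 10 mm of where it lay ((value of joint button_1 between -0.25 and 0.25 rad or value of joint button_1 between 6.033 and 6.533 rad) and (value of joint button_2 between -0.25 and 0.25 rad or value of joint button_2 between 6.033 and 6.533 rad) and (value of joint button_3 between -0.25 and 0.25 rad or value of joint button_3 between 6.033 and 6.533 rad) and (value of joint button_4 between -0.25 and 0.25 rad or value of joint button_4 between 6.033 and 6.533 rad) and distance of panel from where it was at the start of the episode below 0.01 m and velocity of joint button_1 between -0.05 and 0.05 rad/s and velocity of joint button_2 between -0.05 and 0.05 rad/s and velocity of joint button_3 between -0.05 and 0.05 rad/s and velocity of joint button_4 between -0.05 and 0.05 rad/s); the robot touches nothing.
It fails at once if the panel is lifted or pushed out of its place by over 10 mm (distance of panel from where it was at the start of the episode above 0.01 m).
It fails at once if a button that already held the panel is turned away (over 0.3 rad from across) (not (value of joint button_2 between -0.3 and 0.3 rad or value of joint button_2 between 5.983 and 6.583 rad) or not (value of joint button_4 between -0.3 and 0.3 rad or value of joint button_4 between 5.983 and 6.583 rad)).
It fails at once if a bystander is lifted, carried or pushed over 25 mm (distance of any of sanding_block, filler_tin, screwdriver, tape_roll, mug, screw_tray from where it was at the start of the episode above 0.025 m).
It fails at once if a button is pushed or squeezed with over 20 N (contact force between the fingers and button_1 above 20 N or contact force between the fingers and button_2 above 20 N or contact force between the fingers and button_3 above 20 N or contact force between the fingers and button_4 above 20 N).
It also fails if it takes over 61 s, if anything falls off the work surface, if the arm or the gripper's body presses on something with over 40 N, if the wrist force passes 120 N, or if a joint passes its speed limit or range.

## Working session

There is one attempt and no reset: what is moved stays moved. The work goes in short steps, Python scripts to look and compute and a tool call to move; the robot and the scene stay as the last step left them, time stands still between calls to the robot, and variables do not carry over. Pictures are saved under pics/ and viewed, on a budget of 10 in all, crops included, one or two more only if the job needs it, and the job is handed in when it is done.

Besides the shell and the picture viewer there is one more tool, called after "Emit:" as name(argument=value, ...) on one line, values as JSON. drive_tool: Moves the arm, as the interface text tells. Its arguments: {"type":"object","properties":{"deltas":{"type":"array","items":{"type":"array","items":{"type":"number"}}},"newtons":{"type":"number"}},"required":["deltas"]}

```bash
mkdir -p pics; python3 - <<'E'
from rig import robot
import cv2,numpy as np
for c in ["scene","side","wrist"]:
    s=robot.read_state(); p,d=robot.camera(c); np.savez(f"{c}0.npz",p=p,d=d,pos=s["eef_pos"],rot=s["eef_rot"])
    cv2.imwrite(f"pics/{c}0.png",p[:,:,::-1])
    i=robot.camera_info(c); print(c,{k:np.round(v,4).tolist() for k,v in i.items() if not isinstance(v,str)})
    for t in ["button_1","door","panel","button_1_tip"]:
        print(t,[(np.round(r["box"]).tolist(),round(r["conf"],2)) for r in robot.look_for(t,c)])
print(robot.read_state())
E
```

```text
scene {'K': [[610.274, 0.0, 322.0986], [0.0, 610.274, 238.8733], [0.0, 0.0, 1.0]], 'origin': [1176.7564, -483.3883, 1045.0483], 'orientation': [0.8478, 0.4077, -0.1463, -0.306]}
button_1 [([344.0, 243.0, 26.0, 28.0], 0.87), ([312.0, 221.0, 32.0, 18.0], 0.83), ([228.0, 265.0, 24.0, 27.0], 0.64), ([250.0, 292.0, 36.0, 26.0], 0.61), ([121.0, 342.0, 59.0, 78.0], 0.56), ([267.0, 230.0, 43.0, 48.0], 0.48)]
door [([208.0, 198.0, 190.0, 160.0], 0.84)]
panel [([237.0, 222.0, 123.0, 102.0], 0.96), ([342.0, 244.0, 30.0, 25.0], 0.51)]
button_1_tip [([338.0, 241.0, 31.0, 29.0], 0.73)]
side {'K': [[598.228, 0.0, 308.3912], [0.0, 598.228, 231.5508], [0.0, 0.0, 1.0]], 'origin': [356.6854, -985.8601, 871.7541], 'orientation': [0.8996, -0.0942, 0.0418, -0.4243]}
button_1 [([302.0, 206.0, 34.0, 15.0], 0.89), ([331.0, 261.0, 10.0, 34.0], 0.87), ([270.0, 276.0, 38.0, 21.0], 0.73), ([274.0, 211.0, 8.0, 22.0], 0.5)]
door [([223.0, 207.0, 166.0, 102.0], 0.8), ([327.0, 265.0, 13.0, 30.0], 0.32)]
panel [([255.0, 220.0, 97.0, 65.0], 0.72), ([274.0, 209.0, 9.0, 25.0], 0.38), ([221.0, 210.0, 167.0, 102.0], 0.25)
[... 731 characters left out ...]
 'joints': array([-0.04168179,  0.70648545, -0.02759674,  1.48460573,  0.02197549,
        0.95090269, -0.07548427]), 'joint_vel': array([ 0.00064341,  0.0002026 , -0.00059005,  0.00012044,  0.00047689,
       -0.00188881, -0.00153193]), 'joint_efforts': array([-3.04299800e-03, -8.82892799e+01,  1.23327792e+00, -2.36373818e+01,
        1.71186193e-02,  1.54550104e-03, -2.89355569e-05]), 'eef_pos': array([ 5.74972440e+02, -3.58312781e-03,  2.45275017e+02]), 'eef_rot': array([ 7.07120593e-01,  7.07092967e-01, -2.81002459e-05, -4.29526691e-05]), 'ft_force': array([ 0.07054342, -1.29002572,  0.38379105]), 'moment': array([-0.04127573, -0.00734824,  0.06007473]), 'grip_width': 1.0053724960394592}
```

View pics/wrist0.png

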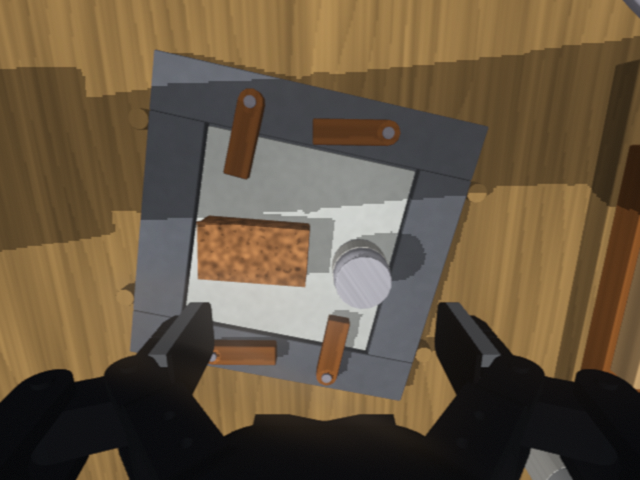

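View pics/scene0.png

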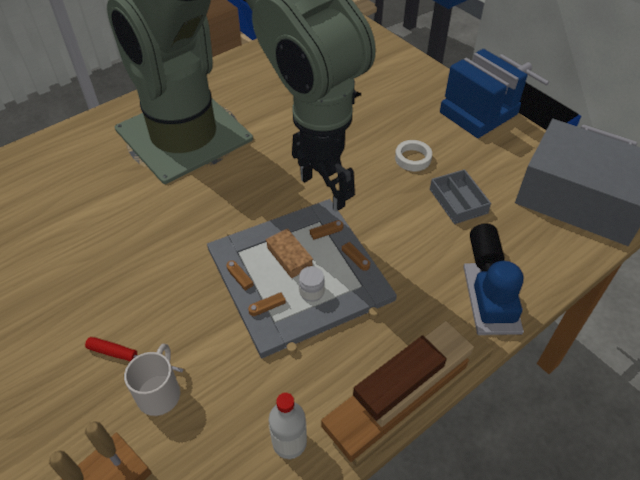

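The wrist picture shows two buttons across the panel: screw (250,101) with tip (237,177), and screw (326,378) with tip (338,318). The other two lie along the frame: screw (389,132) with tip (313,131), and screw (213,357) with tip (276,353). The block sits at about (253,252) and the tin at about (362,275).

```bash
cat > h.py <<'E'
import numpy as np
from rig import robot
from scipy.spatial.transform import Rotation as R
def cam(c,pos=None,rot=None):
    i=robot.camera_info(c)
    if c=="wrist":
        T=np.eye(4);T[:3,:3]=R.from_quat(rot).as_matrix();T[:3,3]=pos;T=T@i["mount"];return i["K"],T[:3,:3],T[:3,3]
    return i["K"],R.from_quat(i["orientation"]).as_matrix(),np.array(i["origin"])
def ray(C,uv): K,M,o=C; return M@np.linalg.solve(K,[*uv,1]),o
def atz(C,uv,z): r,o=ray(C,uv); return o+r*(z-o[2])/r[2]
def dep(C,uv,d):
    r,o=ray(C,uv);u,v=map(int,uv);return o+r*np.median(d[v-1:v+2,u-1:u+2])
E
python3 - <<'E'
from h import *
import cv2
f=np.load("wrist0.npz");C=cam("wrist",f["pos"],f["rot"])
P=dict(H_a=[(250,101),(237,177)],L_a=[(389,132),(313,131)],H_b=[(326,378),(338,318)],L_b=[(213,357),(276,353)])
for k,v in P.items():
    a,b=[atz(C,p,38) for p in v]; print(k,a.round(1),b.round(1),"len",np.linalg.norm(a-b).round(1),"ang",np.degrees(np.arctan2(*(b-a)[[1,0]])).round(1),"depth z",[dep(C,p,f["d"])[2].round(1) for p in v], )
print("door corners",[atz(C,p,22).round(0)[:2] for p in [(155,50),(487,126),(402,400),(131,350)]])
print("block top",[dep(C,p,f["d"]).round(0) for p in [(198,218),(308,226),(305,286),(198,278),(362,283),(385,283),(340,283)]])
# cross-check heights: world points seen from scene/side
for c in["scene","side"]:
    g=np.load(c+"0.npz");K,M,o=cam(c)
    for k,v in P.items():
        for p in v:
            q=M.T@(atz(C,p,38)-o);uv=(K@q/q[2])[:2]
            print(c,k,uv.round(0),dep((K,M,o),uv,g["d"]).round(0))
im=np.hstack([cv2.resize(np.load(c+"0.npz")["p"][180:340,y:y+200,::-1],None,fx=2,fy=2) for c,y in[("scene",200),("side",210)]])
for j,(c,y) in enumerate([("scene",200),("side",210)]):
    K,M,o=cam(c)
    for k,v in P.items():
        for p in v:
            q=M.T@(atz(C,p,38)-o);uv=(K@q/q[2])[:2]
            cv2.circle(im,(int((uv[0]-y)*2+400*j),int((uv[1]-180)*2)),2,(0,255,0),-1)
cv2.imwrite("pics/ov.png",im)
E
```

```text
H_a [512.2  94.8  38. ] [497.2  31.2  38. ] len 65.3 ang -103.3 depth z [np.float64(41.2), np.float64(21.3)]
L_a [630.5  69.7  38. ] [565.1  70.5  38. ] len 65.4 ang 179.3 depth z [np.float64(41.4), np.float64(38.7)]
H_b [ 576.6 -177.    38. ] [ 588.4 -107.7   38. ] len 70.4 ang 80.3 depth z [np.float64(40.7), np.float64(30.4)]
L_b [ 460.8 -151.9   38. ] [ 525.5 -147.2   38. ] len 64.9 ang 4.1 depth z [np.float64(40.7), np.float64(26.5)]
door corners [array([431., 137.]), array([721.,  75.]), array([ 662., -217.]), array([ 369., -154.])]
block top [array([453., -10.,  20.]), array([560., -15.,  32.]), array([555., -81.,  21.]), array([458., -60.,  50.]), array([607., -55.,  76.]), array([627., -55.,  75.]), array([588., -55.,  76.])]
scene H_a [338. 223.] [512.  95.  38.]
scene H_a [311. 233.] [491.  36.  29.]
scene L_a [365. 262.] [631.  69.  39.]
scene L_a [345. 243.] [555.  80.  21.]
scene H_b [252. 307.] [ 578. -178.   40.]
scene H_b [284. 293.] [ 578. -101.   20.]
scene L_b [230. 264.] [ 461. -152.   38.]
scene L_b [250. 283.] [ 526. -148.   39.]
side H_a [280. 210.] [512.  92.  40.]
side H_a [278. 228.] [498.  34.  36.]
side L_a [333. 210.] [630.  67.  40.]
side L_a [305. 213.] [566.  74.  35.]
side H_b [336. 288.] [ 576. -178.   39.]
side H_b [333. 264.] [593. -89.  21.]
side L_b [275. 288.] [ 461. -153.   39.]
side L_b [307. 281.] [ 529. -128.   19.]
```

View pics/ov.png

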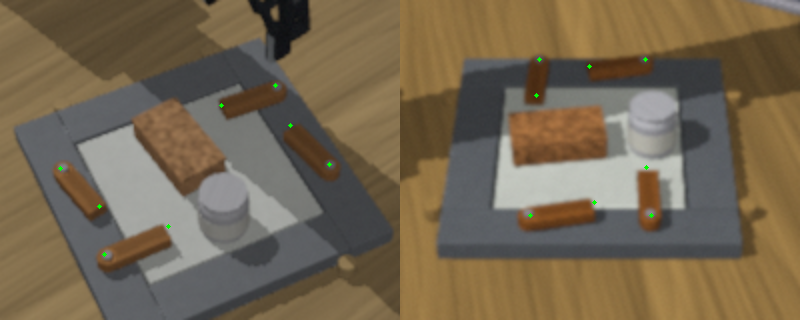

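Both side views agree with the wrist measurements. The loose buttons' pivots are A (630.5, 69.7) and B (461, −152), screw heights come out around 38–41 mm, and the arm lengths around 65 mm. The door is yawed about −12.1°. Both arms must turn about +75–79° anticlockwise: A from 180° to 258°, B from 4° to 78°. I'll shut the fingers and go above A's outer side first.

Emit:
drive_tool(deltas=[[0.02, 0.002, 0.02, 0, 0], [0.05, 0.005, 0.06, 0, 0], [0.08, 0.008, 0.1, 0, 0], [0.104, 0.0105, 0.14, 0, 0], [0.104, 0.0105, 0.15, 0, 0], [0.104, 0.0105, 0.15, 0, 0], [0.104, 0.0105, 0.15, 0, 0], [0.104, 0.0105, 0.15, 0, 0]])

```text
clock: 1.75
eef_pos: [585.9, 103.5, 96.3]
eef_rot: [0.707, 0.707, 0.001, 0.0]
ft_force: [-0.6, 0.5, -0.4]
grip_width: -0.002
```

```bash
python3 - <<'E'
from h import *
import cv2
s=robot.read_state();p,d=robot.camera("wrist");cv2.imwrite("pics/w1.png",p[:,:,::-1])
p2,d2=robot.camera("side");cv2.imwrite("pics/w1.png",np.hstack([cv2.resize(p[:,:,::-1],(400,300)),cv2.resize(p2[130:330,190:456,::-1],(399,300))]))
print(robot.tips_ahead,s["eef_pos"],s["grip_width"],s["clock"])
C=cam("wrist",s["eef_pos"],s["eef_rot"]);K,M,o=C
for w in [(585.5,69.7,38),(630.5,69.7,38),(565.5,69.7,38),*( [s["eef_pos"]+[0,0,-14]])]:
    q=M.T@(np.array(w)-o);print((K@q/q[2])[:2].round(0))
E
```

```text
14.0 [585.89719286 103.53541801  96.25548943] -0.0015478661761734278 1.75
[324. 326.]
[405. 326.]
[288. 326.]
[325. 306.]
```

View pics/w1.png

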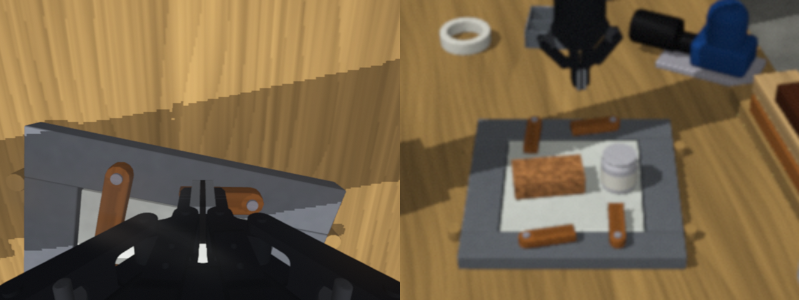

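```bash
cat >> h.py <<'E'
def arc(P,t0,t1,start,r=42,n=13,z=0,yaw0=None):
    for t in np.linspace(t0,t1,n):
        a=np.radians(t);p=np.array(P)+r*np.array([np.cos(a),np.sin(a)])+22*np.array([np.sin(a),-np.cos(a)])
        d=(p-start)/1000;print([round(d[1],4),round(d[0],4),z,round(-(t-yaw0),1),0],end=", ")
    print()
E
python3 -c "
from h import *
arc((630.5,69.7),180,257.9,np.array([585.5,104]),z=0.052,yaw0=180)"
```

```text
[np.float64(-0.0123), np.float64(0.003), 0.052, np.float64(-0.0), 0], [np.float64(-0.0172), np.float64(0.0008), 0.052, np.float64(-6.5), 0], [np.float64(-0.0223), np.float64(-0.0009), 0.052, np.float64(-13.0), 0], [np.float64(-0.0276), np.float64(-0.0019), 0.052, np.float64(-19.5), 0], [np.float64(-0.0329), np.float64(-0.0024), 0.052, np.float64(-26.0), 0], [np.float64(-0.0383), np.float64(-0.0022), 0.052, np.float64(-32.5), 0], [np.float64(-0.0436), np.float64(-0.0015), 0.052, np.float64(-38.9), 0], [np.float64(-0.0488), np.float64(-0.0001), 0.052, np.float64(-45.4), 0], [np.float64(-0.0538), np.float64(0.0018), 0.052, np.float64(-51.9), 0], [np.float64(-0.0586), np.float64(0.0043), 0.052, np.float64(-58.4), 0], [np.float64(-0.063), np.float64(0.0073), 0.052, np.float64(-64.9), 0], [np.float64(-0.0671), np.float64(0.0108), 0.052, np.float64(-71.4), 0], [np.float64(-0.0708), np.float64(0.0147), 0.052, np.float64(-77.9), 0],
```

Emit:
drive_tool(deltas=[[0, 0.003, 0.02, 0, 0], [0, 0.003, 0.04, 0, 0], [0, 0.003, 0.052, 0, 0], [0, 0.003, 0.052, 0, 0], [-0.006, 0.003, 0.052, 0, 0], [-0.0123, 0.003, 0.052, 0, 0], [-0.0148, 0.002, 0.052, -3.2, 0], [-0.0172, 0.0008, 0.052, -6.5, 0], [-0.02, 0, 0.052, -10, 0], [-0.0223, -0.0009, 0.052, -13, 0], [-0.025, -0.0014, 0.052, -16.2, 0], [-0.0276, -0.0019, 0.052, -19.5, 0], [-0.0276, -0.0019, 0.052, -19.5, 0], [-0.0276, -0.0019, 0.052, -19.5, 0]])

```text
clock: 3.6
eef_pos: [583.6, 76.2, 43.3]
eef_rot: [0.578, 0.816, -0.0, 0.0]
ft_force: [-0.2, 0.8, -0.4]
grip_width: -0.002
```

```bash
cat >> h.py <<'E'
def arc2(P,t0,t1,start,yaw,tref,r=42,n=10):
    y=np.radians(yaw);X=np.array([-np.sin(y),np.cos(y)]);Y=np.array([np.cos(y),np.sin(y)])
    for t in np.linspace(t0,t1,n):
        a=np.radians(t);p=np.array(P)+r*np.array([np.cos(a),np.sin(a)])+22*np.array([np.sin(a),-np.cos(a)])
        d=(p-start)/1000;print([float(round(d@X,4)),float(round(d@Y,4)),0,float(round(tref-t,1)),0],end=", ")
    print()
E
python3 - <<'E'
from h import *
import cv2
arc2((630.5,69.7),205,257.9,np.array([583.6,76.4]),19.5,199.5)
p,d=robot.camera("scene");cv2.imwrite("pics/s2.png",cv2.resize(p[170:340,200:400,::-1],None,fx=3,fy=3))
E
```

```text
[-0.0041, -0.0019, 0, -5.5, 0], [-0.0087, -0.0035, 0, -11.4, 0], [-0.0134, -0.0047, 0, -17.3, 0], [-0.0182, -0.0053, 0, -23.1, 0], [-0.0231, -0.0054, 0, -29.0, 0], [-0.0279, -0.0051, 0, -34.9, 0], [-0.0327, -0.0042, 0, -40.8, 0], [-0.0374, -0.0029, 0, -46.6, 0], [-0.0419, -0.001, 0, -52.5, 0], [-0.0462, 0.0012, 0, -58.4, 0],
```

View pics/s2.png

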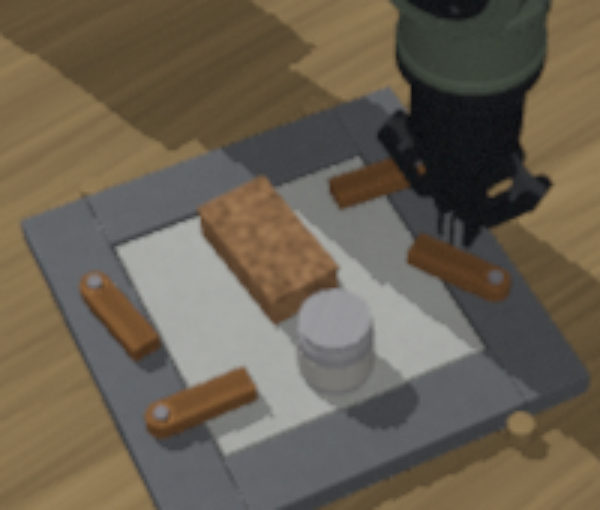

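The arm at pivot (496,278) has begun to turn inwards, with the fingertip behind it at (455,230). Nothing else is touched, so I'll continue.

Emit:
drive_tool(deltas=[[-0.004, -0.002, 0, -5.5, 0], [-0.0087, -0.0035, 0, -11.4, 0], [-0.0134, -0.0047, 0, -17.3, 0], [-0.0182, -0.0053, 0, -23.1, 0], [-0.0231, -0.0054, 0, -29, 0], [-0.0279, -0.0051, 0, -34.9, 0], [-0.0327, -0.0042, 0, -40.8, 0], [-0.0374, -0.0029, 0, -46.6, 0], [-0.0419, -0.001, 0, -52.5, 0], [-0.0462, 0.0012, 0, -58.4, 0], [-0.0462, 0.0012, 0, -58.4, 0], [-0.0462, 0.0012, 0, -58.4, 0]])

```text
clock: 5.15
eef_pos: [600.0, 33.3, 43.3]
eef_rot: [0.107, 0.994, -0.0, -0.0]
ft_force: [0.1, -0.1, 0.3]
grip_width: 0.002
```

Emit:
drive_tool(deltas=[[0.006, 0, 0, 0, 0], [0.014, 0, 0, 0, 0], [0.018, 0, -0.01, 0, 0], [0.018, 0, -0.05, 0, 0], [0.018, 0, -0.1, 0, 0], [0.018, -0.01, -0.15, 8, 0], [0.0175, -0.03, -0.19, 18, 0], [0.0175, -0.0375, -0.202, 28, 0], [0.0175, -0.0375, -0.202, 38, 0], [0.0175, -0.0375, -0.202, 48, 0], [0.0175, -0.0375, -0.202, 58, 0], [0.0175, -0.0375, -0.202, 68, 0], [0.0175, -0.0375, -0.202, 77.9, 0], [0.0175, -0.0375, -0.202, 77.9, 0], [0.0175, -0.0375, -0.202, 77.9, 0]])

```text
clock: 7.02
eef_pos: [575.0, 0.4, 245.6]
eef_rot: [0.706, 0.709, 0.0, -0.0]
ft_force: [0.0, 0.6, -0.1]
grip_width: 0.0
```

```bash
python3 - <<'E'
from h import *
import cv2
s=robot.read_state();p,d=robot.camera("wrist");cv2.imwrite("pics/w3.png",p[:,:,::-1])
np.savez("w3.npz",p=p,d=d,pos=s["eef_pos"],rot=s["eef_rot"]);print(s["eef_pos"],s["eef_rot"])
E
```

```text
[5.75046046e+02 3.63392306e-01 2.45561007e+02] [ 7.05676033e-01  7.08534635e-01  9.14038667e-05 -5.21528669e-06]
```

View pics/w3.png

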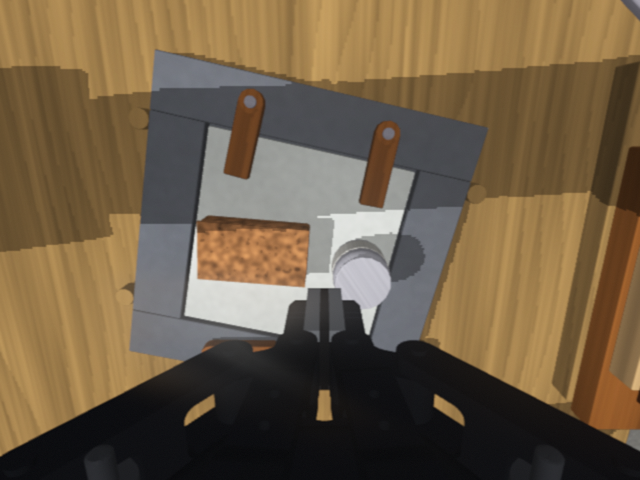

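A is now square, parallel to its neighbour, and the tin and block are unmoved. Next is B: I'll go above its outer side, then down.

Emit:
drive_tool(deltas=[[-0.03, -0.012, 0.01, -1, 0], [-0.08, -0.03, 0.04, -2, 0], [-0.13, -0.05, 0.08, -3, 0], [-0.17, -0.065, 0.12, -4, 0], [-0.183, -0.07, 0.15, -4, 0], [-0.183, -0.07, 0.18, -4, 0], [-0.183, -0.07, 0.2, -4, 0], [-0.183, -0.07, 0.201, -4, 0], [-0.183, -0.07, 0.201, -4, 0], [-0.183, -0.07, 0.201, -4, 0]])

```text
clock: 8.32
eef_pos: [505.5, -182.9, 45.2]
eef_rot: [0.682, 0.731, 0.0, 0.001]
ft_force: [0.4, -0.1, -0.2]
grip_width: 0.002
```

```bash
python3 - <<'E'
from h import *
import cv2
s=robot.read_state();print(s["eef_pos"],np.degrees(2*np.arctan2(s["eef_rot"][1],s["eef_rot"][0]))-90,s["ft_force"])
arc2((461,-152),4,77.9,s["eef_pos"][:2],4,4,n=14)
p,d=robot.camera("side");cv2.imwrite("pics/s4.png",cv2.resize(p[180:330,210:400,::-1],None,fx=3,fy=3))
E
```

```text
[ 505.5373324  -182.87220924   45.16383235] 4.022372746831223 [ 0.39691889 -0.06803256 -0.24343642]
[0.0119, -0.0003, 0, 0.0, 0], [0.0162, 0.0017, 0, -5.7, 0], [0.0206, 0.0032, 0, -11.4, 0], [0.0252, 0.0043, 0, -17.1, 0], [0.0298, 0.005, 0, -22.7, 0], [0.0345, 0.0051, 0, -28.4, 0], [0.0392, 0.0048, 0, -34.1, 0], [0.0439, 0.0041, 0, -39.8, 0], [0.0484, 0.0029, 0, -45.5, 0], [0.0528, 0.0012, 0, -51.2, 0], [0.057, -0.0009, 0, -56.8, 0], [0.061, -0.0034, 0, -62.5, 0], [0.0647, -0.0063, 0, -68.2, 0], [0.0682, -0.0095, 0, -73.9, 0],
```

View pics/s4.png

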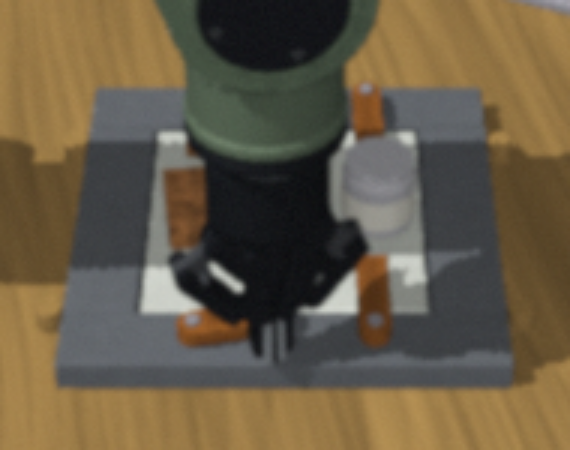

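The closed fingertips stand at (272,350), outside B's arm (screw at (192,320)) and clear of the neighbouring button at (375,300). Now I'll push round the arc.

Emit:
drive_tool(deltas=[[0.006, 0, 0.001, 0, 0], [0.0119, 0, 0.001, 0, 0], [0.0162, 0.0017, 0.001, -5.7, 0], [0.0206, 0.0032, 0.001, -11.4, 0], [0.0252, 0.0043, 0.001, -17.1, 0], [0.0298, 0.005, 0.001, -22.7, 0], [0.0345, 0.0051, 0.001, -28.4, 0], [0.0392, 0.0048, 0.001, -34.1, 0], [0.0439, 0.0041, 0.001, -39.8, 0], [0.0484, 0.0029, 0.001, -45.5, 0], [0.0528, 0.0012, 0.001, -51.2, 0], [0.057, -0.0009, 0.001, -56.8, 0], [0.061, -0.0034, 0.001, -62.5, 0], [0.0647, -0.0063, 0.001, -68.2, 0], [0.0682, -0.0095, 0.001, -73.9, 0], [0.0682, -0.0095, 0.001, -73.9, 0], [0.0682, -0.0095, 0.001, -73.9, 0]])

```text
clock: 10.5
eef_pos: [490.8, -115.4, 43.3]
eef_rot: [0.107, 0.994, -0.0, -0.0]
ft_force: [-0.4, -0.5, 0.3]
grip_width: -0.003
```

Emit:
drive_tool(deltas=[[-0.006, 0, 0, 0, 0], [-0.014, 0, 0, 0, 0], [-0.018, 0, -0.01, 0, 0], [-0.018, 0, -0.05, 0, 0], [-0.018, 0, -0.1, 0, 0], [-0.03, 0.02, -0.15, 8, 0], [-0.045, 0.05, -0.19, 18, 0], [-0.056, 0.068, -0.21, 28, 0.085], [-0.056, 0.068, -0.22, 38, 0.085], [-0.056, 0.068, -0.22, 48, 0.085], [-0.056, 0.068, -0.22, 58, 0.085], [-0.056, 0.068, -0.22, 68, 0.085], [-0.056, 0.068, -0.22, 77.9, 0.085], [-0.056, 0.068, -0.22, 77.9, 0.085], [-0.056, 0.068, -0.22, 77.9, 0.085]])

```text
clock: 12.38
eef_pos: [559.9, -60.5, 263.6]
eef_rot: [0.706, 0.709, 0.0, -0.0]
ft_force: [-0.1, -1.0, -0.1]
grip_width: 0.995
```

```bash
python3 - <<'E'
from h import *
import cv2
s=robot.read_state();p,d=robot.camera("wrist");cv2.imwrite("pics/w5.png",p[:,:,::-1])
np.savez("w5.npz",p=p,d=d,pos=s["eef_pos"],rot=s["eef_rot"]);print(s["eef_pos"],s["clock"])
E
```

```text
[559.88851762 -60.47343545 263.5641748 ] 12.375
```

View pics/w5.png

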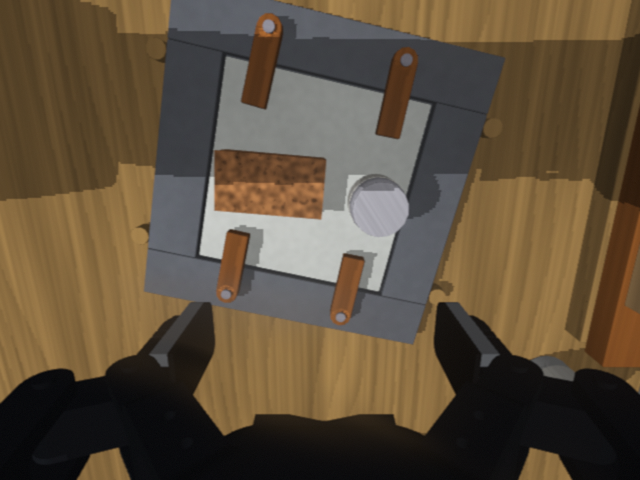

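All four arms now point inwards. A runs (406,60)→(389,136), B runs (226,294)→(237,233), and both are parallel to their neighbours. I'll check the angles in numbers, then hand in.

```bash
python3 - <<'E'
from h import *
f=np.load("w5.npz");C=cam("wrist",f["pos"],f["rot"])
ok=True
for k,v,g in [("2",[(269,26),(255,106)],-102.1),("1 (A)",[(406,60),(389,136)],-102.1),("3 (B)",[(226,294),(237,233)],77.9),("4",[(340,317),(354,256)],77.9)]:
    a,b=[atz(C,p,38) for p in v];e=np.degrees(np.arctan2(*(b-a)[[1,0]]))-g;print(k,"err deg",e.round(1),"len",np.linalg.norm(b-a).round(0));ok&=abs(e)<8
if ok: print("finish",robot.finish_job())
E
```

```text
2 err deg -1.0 len 65.0
1 (A) err deg 1.9 len 64.0
3 (B) err deg -1.1 len 67.0
4 err deg 1.3 len 68.0
the job is handed in; nothing more can be done
finish None
```

Both loose turn-buttons now point inwards, square across the panel's edge. I pushed each one about 75–79° anticlockwise with the closed fingertips, then backed the arm off and handed the job in. No verdict was reported.

- **Angles:** in the last wrist view all four arms are within about 2° of square; the tolerance is about 14°.
- **Other things:** the panel, block and tin look unmoved in that view. I did not measure them, and I did not check the items on the bench again.
- **Force and time:** the wrist force read about 1 N or less at the end of each move; I did not log it during the pushes. The clock read 12.4 s of the 61 s allowed at the last move.

None of the checks failed or disagreed beyond a few millimetres of pixel-reading error.

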